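# Dip a pen probe in its slanted check cup

### The job

Give the yellow pen probe its dry zero check: pick it up by its handle from the rest, dip its thin steel tip about half-way down into the empty slanted cup with the blue collar (not the orange one) and hold it there for about a second. Then lay it gently back in both notches of its rest where and as it lay, steel tip the same way round, and let go. Do not knock the cup hard, and leave the jar and the vial rack where they stand.

Things in the scene. Friction and masses are not known exactly. Their poses are not given: they have to be found in the camera images.
- probe_grip (a point): the middle of the yellow pen probe's handle, on its axis, where it balances; here it is best gripped. The probe is 200 mm long, 60 to 130 g: round handle 20 mm in diameter reaching 62 mm towards the tip and 75 mm towards the tail from this point, then a steel shaft 8 mm in diameter out to the tip. The x axis runs along the probe from tip to tail; the probe may be rolled about it. At the start it lies level in the rest, tip roughly towards the robot
- probe_tip (a point): the end of the probe's steel shaft, 125 mm from probe_grip along the probe's -x axis
- rest: fixed rest, a white base 160 x 70 x 8 mm with two grey V notches 12 mm thick, at x = -47 and x = +62 mm, that hold the probe's handle with its axis 55 mm above the table, along the rest's x axis (tip to -x), probe_grip above the rest's origin to within 4 mm along x. The notches' arms reach 58 mm above the table and 21 mm to either side. Origin: on the table under the middle of the gripping place; z up. Between the notches the handle is free down to the base
- blue_cup: open round steel cup with its blue collar round its rim, empty, fixed in a white desk stand and leaning 50 degrees from vertical. Outer radius 34 mm (collar 36.5 mm), inner radius 30 mm, 66 mm from underside to rim, inner floor 6 mm above the underside, so 60 mm deep inside. Origin: centre of the underside; its z axis is the cup's axis, pointing out of the mouth (up, and roughly away from the robot), the y axis is level
- orange_cup: open round steel cup with its orange collar round its rim, empty, fixed in a white desk stand and leaning 50 degrees from vertical. Outer radius 34 mm (collar 36.5 mm), inner radius 30 mm, 66 mm from underside to rim, inner floor 6 mm above the underside, so 60 mm deep inside. Origin: centre of the underside; its z axis is the cup's axis, pointing out of the mouth (up, and roughly away from the robot), the y axis is level
- blue_mouth (a point): centre of the mouth (rim plane) of the cup with the blue collar, 92 mm above the table; axes as the cup's
- orange_mouth (a point): centre of the mouth (rim plane) of the cup with the orange collar, 92 mm above the table; axes as the cup's
- blue_station: the fixed white and grey desk stand of the blue cup, 110 x 90 mm, 75 mm high without the cup (the collar's upper edge reaches 120 mm). Origin: on the table under its middle; its x axis points to the side to which the cup's mouth faces, z up. The mouth's centre lies 31 mm along x
- orange_station: the same stand with the orange cup
- jar_mid (a point): middle of a loose brown glass jar with a blue cap, 60 mm in diameter, 100 mm high, half-way up
- rack_mid (a point): middle of a loose white rack of small blue-capped vials, 90 x 70 mm, 48 mm high, half-way up
- probe: the probe as a whole; its origin and axes are those of probe_grip
Things that resemble listed ones, but are neither listed nor needed, are in the scene too. What is shaped like the blue_station but red is not meant.

How it is judged:
By the outcome, as a careful person would: the job done as asked, in the order asked, and still so for the second after the job is handed in, with the robot touching nothing.
It also fails if it takes over 45 s, if anything falls off the work surface, if the arm or the gripper's body presses on something with over 40 N, if the wrist force passes 120 N, or if a joint passes its speed limit or range.

### The arm

A 6-joint arm with a two-finger parallel gripper is mounted at the origin on the work surface. World frame = base frame: x ahead of the robot, y to its left, z up, the work surface at z = 0. Lengths are in m, angles in rad, forces in N, time in s.
With the tool pointing down it reaches from about 0.225 to 0.875 m from the base axis. Payload 3.4 kg.
Tool frame: the origin (TCP) lies between the finger pads; the fingertips stand 11 mm ahead of it and the grasp point (between the pads) lies 8 mm behind it (tips_ahead is the distance from the TCP to the fingertips, in m); z points along the fingers, x is the direction in which the jaws open and shut, and the axes are right-handed (so a half turn about z gives the same grasp; the last joint's range is limited). The gripper opens to 85 mm and grips with 20 to 120 N. Pads are 22 mm wide; open, the fingers measure 114 mm over their backs; the gripper's body (76 mm by 85 mm) begins 54 mm behind the grasp point. The pads swing forward as they close: fully open they stand 13 mm farther back than shut.
Start: joints at [-1.276, 0.276, 1.505, -0, 1.361, -0.121], TCP at [0.232, -0.526, 0.242] pointing down, gripper open.
Joint ranges: [-2.89, 2.89], [-0.75, 2.08], [0.22, 2.7], [-1.18, 4.32], [0.11, 2.71], [-2.7, 2.7]. Speed limits (rad/s): [2.57, 2.57, 3.14, 3.14, 3.14, 3.14].

### API

Orientations are given as a unit quaternion [w, x, y, z].
In Python, from rig import get_state, get_image, sign_off, masks_of, tips_ahead gives the robot as it stands.
- The arm moves only by the tool play_rows, never from a script. Its argument "series" is a list of rows, each an object of numbers: "fingers": the closure, from -1 (fully open) to 1 (shut); "dx", "dy", "dz": the shift along the world's x, y, z in mm; "turn": the turn about the world's z in rad. A call has 1 to 20 rows; each row shifts and turns the pose as measured when the row begins; what a row does not reach is not made up. A row lasts 1/12 s, in which the tool goes at most 41.7 mm and 7.16 degrees, less where a joint would pass 70% of its speed; a pose out of reach is approached as far as the arm can. A call with a gripper value outside its range is refused whole. The fingers move at their own pace and stop on an object; "squeeze" is the grip in N (left out, the last holds). Time passes only in rows, so rows that do not move let the fingers close. It gives the time, the measured TCP pose, the force and the opening at its end, in the units of the state.
- get_state(): the state, without advancing time (a new reading comes with each control period).
- get_image(name): name is "scene" or "top" or "wrist"; returns a dict with "pixels" (400x640x3 uint8, red, green, blue), "vfov" (degrees; the focal length in pixels is half the picture's height over the tangent of half this angle, whatever the lens; pixels are square), "cx", "cy" (the principal point, pixels), "rvec" (rotation vector, rad) and "tvec" (3), from world to camera coordinates, as OpenCV has them; the wrist camera has in their place "hand_eye" (4x4, takes a point from camera to tool coordinates, whose origin is the TCP and whose axes are the tool frame's). Camera axes: x right, y down, z forward; pixel columns grow to the right and rows downward; lengths in m; the calibration is good to about 2 mm. A picture is of the moment at which its call begins: read the wrist's pose just before it. There is no depth.
- sign_off(): hands the job in, once; it reports no verdict.
Trained networks look in a picture, given as the dict that the camera call returned (one of the last four; its "shot" number tells which), for a name from the list of things; names that differ only in an ending like _2 or _b are one class to them, and where a whole thing is asked for, a point or a joint stands for the part that bears it (a point fixed in the world has none). Each returns a list of dicts, best first, with "p" (0 to 1); they miss things now and then, are a little off and sometimes report something else, mostly with a low value. They report only what shows in the picture. A call takes as long as a camera call. They do not tell look-alikes from the thing itself.
- masks_of(picture, label): "region" (400x640 bool, what is visible of it) and "xy" ([column, row] in pixels, amid what is visible of it).
The state is a dict: "clock": time; "qpos": joint angles; "qd": joint speeds; "effort": joint torques, N m; "position": TCP position; "ee_rot": TCP orientation; "contact_force": force on the tool from outside, world axes, zero at the start; "moment": the same for the moment, N m; "width": finger opening in m.
Only numpy, scipy, OpenCV 4.12 (cv2) and the standard library are available. Lean on these libraries where they do the work, as an engineer would, in place of code of your own. Each camera call takes 0.05 s, during which the arm holds its last target. There are 200 camera calls.

## Working session

There is one attempt and no reset: what is moved stays moved. The work goes in short steps, Python scripts to look and compute and a tool call to move; the robot and the scene stay as the last step left them, time stands still between calls to the robot, and variables do not carry over. Pictures are saved under pics/ and viewed, about 8 in all and at most 12, crops included, and the job is handed in when it is done.

Besides the shell and the picture viewer there is one more tool, called by a JSON object that holds its "method" and its "body". play_rows: Moves the arm, as the interface text tells. Its arguments: {"type":"object","properties":{"series":{"type":"array"},"squeeze":{"type":"number"}},"required":["series"]}

```bash
mkdir -p pics; cat > h.py <<'E'
import numpy as np, cv2
from rig import *
def K(im):
    f=200/np.tan(np.radians(im['vfov'])/2); return np.array([[f,0,im['cx']],[0,f,im['cy']],[0,0,1]])
def RT(im,st=None):
    if 'rvec' in im: return cv2.Rodrigues(np.array(im['rvec'],float))[0],np.array(im['tvec'],float).reshape(3)
    from scipy.spatial.transform import Rotation as R
    w,x,y,z=st['ee_rot']; T=np.eye(4);T[:3,:3]=R.from_quat([x,y,z,w]).as_matrix();T[:3,3]=st['position']
    M=np.linalg.inv(T@np.array(im['hand_eye'])); return M[:3,:3],M[:3,3]
def proj(im,P,st=None):
    r,t=RT(im,st); p=(K(im)@(r@np.array(P,float).reshape(-1,3).T+t[:,None])).T; return p[:,:2]/p[:,2:]
def onz(im,uv,z,st=None):
    r,t=RT(im,st); uv=np.array(uv,float).reshape(-1,2)
    d=(r.T@np.linalg.inv(K(im))@np.c_[uv,np.ones(len(uv))].T).T; c=-r.T@t
    return c+d*((z-c[2])/d[:,2])[:,None]
def save(im,n,crop=None,s=1):
    p=im['pixels'][:,:,::-1]
    if crop: p=p[crop[1]:crop[3],crop[0]:crop[2]]
    cv2.imwrite('pics/'+n,cv2.resize(p,None,fx=s,fy=s,interpolation=cv2.INTER_CUBIC))
E
python3 - <<'E'
from h import *
print(get_state())
for n in ['scene','top']:
    im=get_image(n); save(im,n+'0.png'); print(n,{k:v for k,v in im.items() if k!='pixels'})
    for l in ['probe','probe_tip','rest','blue_cup','orange_cup','blue_station','jar_mid','rack_mid']:
        print(l,[(round(m['p'],2),np.round(m['xy']),np.round(onz(im,m['xy'],.05)[0],3)) for m in masks_of(im,l)])
E
```

```text
{'clock': 0.0, 'qpos': array([-1.27602178e+00,  2.76586074e-01,  1.50614906e+00, -2.35184546e-05,
        1.36069437e+00, -1.21027489e-01]), 'qd': array([-4.53372871e-04,  1.02404125e-03,  6.90001589e-04,  6.37312478e-05,
        1.48723294e-03, -1.31715191e-04]), 'effort': array([-2.73923597e-04, -4.16772473e+01, -2.45802569e+01, -6.85480404e-05,
        1.11840974e-02,  8.43941365e-06]), 'position': array([ 0.23207811, -0.52551976,  0.24143844]), 'ee_rot': array([-5.81822775e-04,  8.37832644e-01, -5.45926384e-01, -7.10716256e-04]), 'contact_force': array([-0.21925874, -0.08102162,  0.80881069]), 'moment': array([0.00435836, 0.03735189, 0.03482096]), 'width': 0.08523523018929757}
scene {'vfov': 51.47491111777948, 'cx': 327.88451803056074, 'cy': 198.51910616941228, 'rvec': array([ 1.60933639,  1.89888458, -0.84505491]), 'tvec': array([ 0.06374065, -0.24805051,  1.43517176]), 'shot': 1}
probe [(0.69, array([305., 276.]), array([0.679, 0.002, 0.05 ])), (0.18, array([202., 240.]), array([ 0.614, -0.263,  0.05 ]))]
probe_tip [(0.76, array([307., 279.]), array([0.686, 0.008, 0.05 ]))]
res
[... 789 characters left out ...]
675]), 'shot': 2}
probe [(0.83, array([330., 114.]), array([0.683, 0.009, 0.05 ]))]
probe_tip [(0.68, array([330., 116.]), array([0.678, 0.009, 0.05 ]))]
rest [(0.81, array([335., 118.]), array([ 0.669, -0.003,  0.05 ]))]
blue_cup [(0.95, array([448., 285.]), array([ 0.183, -0.323,  0.05 ])), (0.7, array([382., 188.]), array([ 0.463, -0.139,  0.05 ]))]
orange_cup [(0.8, array([279., 194.]), array([0.447, 0.159, 0.05 ]))]
blue_station [(0.8, array([382., 194.]), array([ 0.445, -0.141,  0.05 ])), (0.63, array([451., 285.]), array([ 0.184, -0.332,  0.05 ]))]
jar_mid [(0.8, array([242., 147.]), array([0.587, 0.269, 0.05 ]))]
rack_mid [(0.58, array([425., 148.]), array([ 0.579, -0.268,  0.05 ]))]
```

View pics/scene0.png

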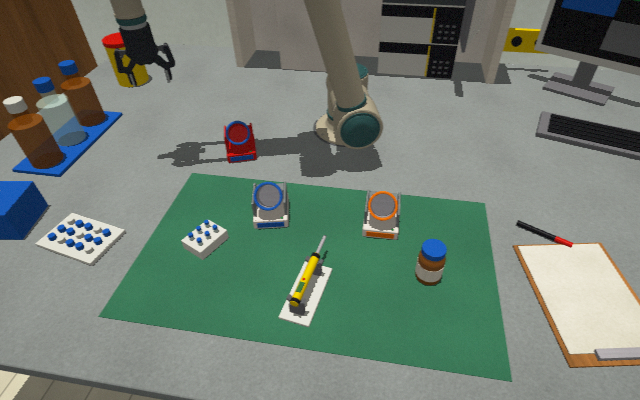

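View pics/top0.png

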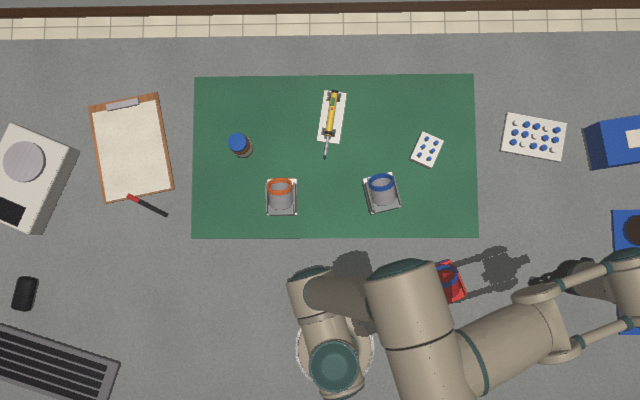

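Candidates, top view: the blue-collared cups are at (382,188), in a white stand, and at (448,285), in a red stand (a decoy). The orange cup is at (279,194). The yellow probe is at (330,114), and the red/black pen at (148,205) is a decoy. I choose the cup at (382,188) and the probe at (330,114).

```bash
python3 - <<'E'
from h import *
im=get_image('top'); a=im['pixels'][80:220,240:410,::-1]
cv2.imwrite('pics/crop1.png',cv2.resize(a,None,fx=4.2,fy=4.2,interpolation=cv2.INTER_CUBIC))
def pca(uv,z):
    P=onz(im,uv,z)[:,:2]; c=P.mean(0); u,s,v=np.linalg.svd(P-c,full_matrices=False); d=v[0]*np.sign(v[0][0]); t=(P-c)@d
    return c,np.degrees(np.arctan2(d[1],d[0])),t.min(),t.max()
m=masks_of(im,'probe')[0]['region']; v,u=np.nonzero(m); print('probe',pca(np.c_[u,v],.055))
m=masks_of(im,'rest')[0]['region']|m; c=cv2.minAreaRect(np.argwhere(m)[:,::-1].astype(np.float32)); print('rest',onz(im,[c[0]],.008),c[1:])
hsv=cv2.cvtColor(im['pixels'],cv2.COLOR_RGB2HSV)
for n,(x0,y0) in {'blue':(382,190),'orange':(279,194)}.items():
    for k in masks_of(im,n+'_cup'): print(n,k['p'],k['xy'])
    h=hsv[y0-35:y0+35,x0-35:x0+35]
    cm=(h[...,1]>130)&((h[...,0]>100)&(h[...,0]<125) if n=='blue' else (h[...,0]<18))&(h[...,2]>80)
    v,u=np.nonzero(cm); e=cv2.fitEllipse(cv2.convexHull(np.c_[u+x0-35,v+y0-35].astype(np.float32)))
    print(n,e,onz(im,[e[0]],.092))
E
```

```text
probe (array([0.43826244, 0.15309823]), np.float64(4.1593426879180955), np.float64(-0.05659368653013371), np.float64(0.05697795600095485))
rest [[0.5709776  0.08056719 0.008     ]] ((42.75104522705078, 143.69166564941406), 30.499834060668945)
blue 0.91 [383.8, 188.1]
blue 0.6 [449.4, 283.0]
blue ((381.0137939453125, 181.8623504638672), (17.473575592041016, 24.85601043701172), 82.43978881835938) [[ 0.47492574 -0.13340265  0.092     ]]
orange 0.68 [278.7, 191.4]
orange ((279.0950622558594, 186.04592895507812), (17.611915588378906, 25.117603302001953), 82.5254135131836) [[0.46515175 0.1547125  0.092     ]]
```

View pics/crop1.png

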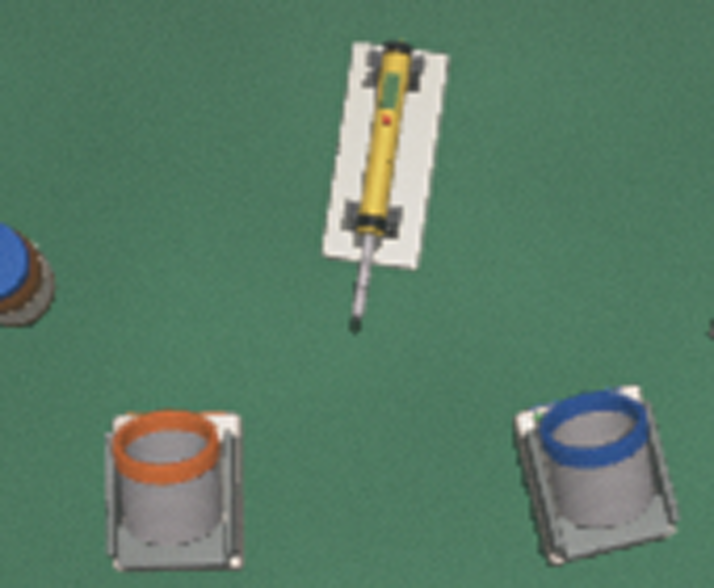

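The crop shows the yellow probe in its rest, tip at crop (355,326) and tail at (398,45). The blue cup in its white stand is at (593,428), yawed, so the choice holds. Next I'll do a coarse approach to look with the wrist camera.

```bash
python3 - <<'E'
from h import *
im=get_image('top')
f=lambda p,z:onz(im,np.array(p)/4.2+[240,80],z)
P=f([[355,326],[398,45]],.055); d=(P[1]-P[0])[:2]; print(P,np.linalg.norm(d),np.degrees(np.arctan2(d[1],d[0])),P[0,:2]+d/np.linalg.norm(d)*.125)
w=get_image('wrist'); print({k:v for k,v in w.items() if k!='pixels'})
E
```

```text
[[ 0.55169036  0.02664729  0.055     ]
 [ 0.75127286 -0.00445439  0.055     ]] 0.20199130001810178 -8.857372428582089 [0.6751997  0.00740037]
{'vfov': 67.91859245632676, 'cx': 321.60453431907973, 'cy': 201.50644459589054, 'hand_eye': array([[ 9.99999172e-01, -1.06569088e-03, -7.21417324e-04,
         3.37838379e-04],
       [ 1.21565586e-03,  9.66194141e-01,  2.57812732e-01,
        -6.50351582e-02],
       [ 4.22280515e-04, -2.57813395e-01,  9.66194636e-01,
        -1.31296844e-01],
       [ 0.00000000e+00,  0.00000000e+00,  0.00000000e+00,
         1.00000000e+00]]), 'shot': 5}
```

{"method": "play_rows", "body": {"series": [{"fingers": -1,"dx": 0,"dy": 10,"dz": 38,"turn": 0},{"fingers": -1,"dx": 24,"dy": 32,"dz": 10},{"fingers": -1,"dx": 28,"dy": 30},{"fingers": -1,"dx": 28,"dy": 30},{"fingers": -1,"dx": 28,"dy": 30},{"fingers": -1,"dx": 28,"dy": 30},{"fingers": -1,"dx": 28,"dy": 30},{"fingers": -1,"dx": 28,"dy": 30},{"fingers": -1,"dx": 28,"dy": 30},{"fingers": -1,"dx": 28,"dy": 30},{"fingers": -1,"dx": 28,"dy": 30},{"fingers": -1,"dx": 28,"dy": 30},{"fingers": -1,"dx": 28,"dy": 30},{"fingers": -1,"dx": 28,"dy": 30}]}}

```text
invalid input at $.series[1]: expected keys fingers, dx, dy, dz, turn
```

{"method": "play_rows", "body": {"series": [{"fingers": -1,"dx": 0,"dy": 10,"dz": 38,"turn": 0},{"fingers": -1,"dx": 24,"dy": 32,"dz": 10,"turn": -0.1},{"fingers": -1,"dx": 28,"dy": 30,"dz": 0,"turn": -0.1},{"fingers": -1,"dx": 28,"dy": 30,"dz": 0,"turn": -0.1},{"fingers": -1,"dx": 28,"dy": 30,"dz": 0,"turn": -0.1},{"fingers": -1,"dx": 28,"dy": 30,"dz": 0,"turn": -0.1},{"fingers": -1,"dx": 28,"dy": 30,"dz": 0,"turn": -0.07},{"fingers": -1,"dx": 28,"dy": 30,"dz": 0,"turn": 0},{"fingers": -1,"dx": 28,"dy": 30,"dz": 0,"turn": 0},{"fingers": -1,"dx": 28,"dy": 30,"dz": 0,"turn": 0},{"fingers": -1,"dx": 28,"dy": 30,"dz": 0,"turn": 0},{"fingers": -1,"dx": 28,"dy": 30,"dz": 0,"turn": 0},{"fingers": -1,"dx": 28,"dy": 30,"dz": 0,"turn": 0},{"fingers": -1,"dx": 28,"dy": 30,"dz": 0,"turn": 0},{"fingers": -1,"dx": 28,"dy": 30,"dz": 0,"turn": 0}]}}

```text
clock: 2.5
position: [0.6195, -0.0895, 0.2935]
ee_rot: [-0.0, -0.634, 0.773, -0.004]
contact_force: [0.9, -0.1, -0.3]
width: 0.0852
```

```bash
python3 - <<'E'
from h import *
st=get_state(); im=get_image('wrist'); save(im,'w1.png')
print(np.round(proj(im,[[.675,.0074,.055],[.475,-.1334,.092],[.552,.0266,.055]],st)))
for l in ['probe','rest','blue_cup','blue_station']: print(l,[(round(m['p'],2),np.round(m['xy']),m['region'].sum()) for m in masks_of(im,l)])
E
```

```text
[[234. 149.]
 [378. 287.]
 [245. 243.]]
probe [(0.39, array([376., 277.]), np.int64(5581))]
rest [(0.68, array([250., 132.]), np.int64(4164))]
blue_cup [(0.82, array([380., 287.]), np.int64(3065)), (0.72, array([223., 319.]), np.int64(205)), (0.69, array([514., 396.]), np.int64(181))]
blue_station [(0.67, array([500., 389.]), np.int64(1502)), (0.64, array([375., 276.]), np.int64(5452))]
```

View pics/w1.png

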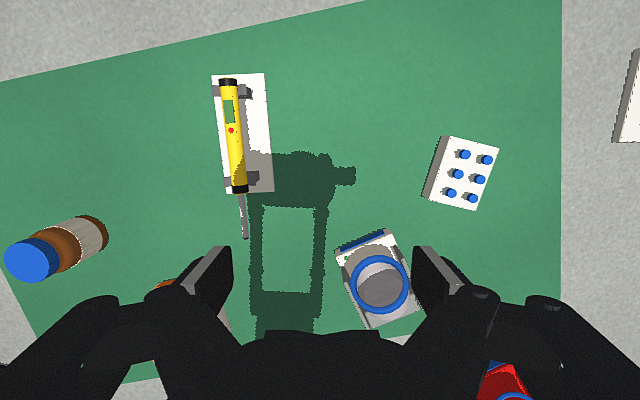

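Wrist view: the probe tip is at (246,238) and the tail at (228,79). The blue ring is at (380,285), and the stand's front edge runs (335,251)–(387,231). The jar and the rack are clear of the path.

```bash
python3 - <<'E'
from h import *
from scipy.optimize import least_squares
st=get_state(); im=get_image('wrist'); px=im['pixels']; hsv=cv2.cvtColor(px,cv2.COLOR_RGB2HSV)
# probe handle: yellow mask
y=((hsv[...,0]>20)&(hsv[...,0]<33)&(hsv[...,1]>150)&(hsv[...,2]>120)); y[:, :180]=0; y[:,300:]=0; y[220:]=0
r=cv2.minAreaRect(np.argwhere(y)[:,::-1].astype(np.float32)); b=cv2.boxPoints(r); b=b[np.argsort(b[:,1])]
e=np.array([b[:2].mean(0),b[2:].mean(0)]); print('yellow ends',e,r[1])
for uv in (e,[[246,238],[228,79]]):
    P=onz(im,uv,.055,st)[:,:2]; d=P[0]-P[1]; d*=np.sign(d[0]); d/=np.linalg.norm(d); print(P,np.degrees(np.arctan2(d[1],d[0])),np.linalg.norm(P[0]-P[1]))
P=onz(im,[[246,238]],.055,st)[0,:2]; print('grip from tip',P+d*.125)
# ring
m=((hsv[...,0]>100)&(hsv[...,0]<125)&(hsv[...,1]>140)&(hsv[...,2]>90)).astype(np.uint8); m[:254]=0;m[:,:345]=0;m[:,415:]=0;m[325:]=0
h=cv2.convexHull(np.argwhere(m)[:,::-1].astype(np.float32))[:,0]
el=cv2.fitEllipse(h); print(el)
# front edge yaw
for a in ([[335,251],[387,231]],[[370,328],[418,308]]):
    Q=onz(im,a,.02,st)[:,:2]; q=Q[0]-Q[1]; print('edge',Q,'station yaw',np.degrees(np.arctan2(-q[0],q[1])))
def ring(p,R=.0365,n=120):
    t=np.linspace(0,2*np.pi,n); c,s=np.cos(p[2]),np.sin(p[2]); ax=np.array([c*.766,s*.766,.643]); yv=np.array([-s,c,0]); xv=np.cross(yv,ax)
    return np.array([p[0],p[1],.092])+R*(np.cos(t)[:,None]*xv+np.sin(t)[:,None]*yv)
from scipy.spatial import cKDTree
dense=cv2.convexHull(h); 
def res(p):
    return cKDTree(proj(im,np.r_[ring(p,n=400)],st)).query(h)[0]
for yaw in np.radians([5,10,15,20]):
    s=least_squares(lambda q:res([q[0],q[1],yaw]),[.475,-.133],diff_step=1e-4); print(np.degrees(yaw),s.x,s.cost)
for a in ([[518,412],[637,388]],[[555,562],[675,533]]):
    t=get_image('top'); Q=onz(t,np.array(a)/4.2+[240,80],.02)[:,:2]; q=Q[0]-Q[1]; print('top yaw',np.degrees(np.arctan2(-q[0],q[1])))
E
```

```text
yellow ends [[224.40863  75.5787 ]
 [238.92255 193.00957]] (118.32438659667969, 16.74896240234375)
[[ 0.75598339 -0.00590913]
 [ 0.61804179  0.01460362]] -8.458245379131911 0.1394584492736351
[[ 0.55696483  0.02165665]
 [ 0.75161304 -0.00896172]] -8.939434516269554 0.19704164721036097
grip from tip [0.68044648 0.00223286]
((377.490234375, 283.3487243652344), (57.86851501464844, 59.777488708496094), 143.52908325195312)
edge [[ 0.49941153 -0.08948796]
 [ 0.51521593 -0.16908496]] station yaw 11.230311263023937
edge [[ 0.35857614 -0.11950979]
 [ 0.37941655 -0.19847466]] station yaw 14.784392869364776
5.0 [ 0.48073376 -0.13542937] 4.1484599967967455
10.0 [ 0.48070958 -0.13525956] 2.8883155320363034
14.999999999999998 [ 0.48062977 -0.13518256] 3.1291671728710737
20.0 [ 0.4805902  -0.13490043] 4.765550674962558
top yaw 11.053216944627787
top yaw 13.266758227324134
```

{"method": "play_rows", "body": {"series": [{"fingers": -1,"dx": 20,"dy": 32,"dz": -10,"turn": 0.02},{"fingers": -1,"dx": 20,"dy": 32,"dz": -10,"turn": 0.02},{"fingers": -1,"dx": 18,"dy": 28,"dz": -20,"turn": 0.01},{"fingers": -1,"dx": 4,"dy": 8,"dz": -35,"turn": 0},{"fingers": -1,"dx": 0,"dy": 0,"dz": -38,"turn": 0},{"fingers": -1,"dx": 0,"dy": 0,"dz": -38,"turn": 0},{"fingers": -1,"dx": 0,"dy": 0,"dz": -10,"turn": 0},{"fingers": -1,"dx": 0,"dy": 0,"dz": 0,"turn": 0}]}}

```text
clock: 3.57
position: [0.6792, -0.0012, 0.1343]
ee_rot: [0.004, -0.646, 0.763, -0.01]
contact_force: [0.4, 0.2, 0.4]
width: 0.0853
```

```bash
python3 - <<'E'
from h import *
from scipy.spatial.transform import Rotation as R
st=get_state(); im=get_image('wrist'); print(st['position'],st['ee_rot'])
q=st['ee_rot']; x=R.from_quat([*q[1:],q[0]]).as_matrix()[:,0]; print('xyaw',np.degrees(np.arctan2(x[1],x[0])))
hsv=cv2.cvtColor(im['pixels'],cv2.COLOR_RGB2HSV)
y=((hsv[...,0]>20)&(hsv[...,0]<33)&(hsv[...,1]>150)&(hsv[...,2]>120)).astype(np.uint8)
n,l,s,c=cv2.connectedComponentsWithStats(y); k=1+s[1:,4].argmax(); print(s[k])
r=cv2.minAreaRect(np.argwhere(l==k)[:,::-1].astype(np.float32)); b=cv2.boxPoints(r)
b=b[np.argsort(b[:,1])]; P=onz(im,[b[:2].mean(0),b[2:].mean(0)],.055,st)[:,:2]; d=P[0]-P[1]; d*=np.sign(d[0]);print(P,np.degrees(np.arctan2(d[1],d[0])))
o=im['pixels'].copy()
for p in proj(im,[[*st['position'][:2],.055],[*P[0],.055],[*P[1],.055]],st): cv2.circle(o,(int(p[0]),int(p[1])),4,(255,0,255),1)
im['pixels']=o; save(im,'w2.png')
E
```

```text
[ 0.67924252 -0.00116876  0.13426689] [ 0.00410544 -0.64590657  0.76333408 -0.01043646]
xyaw -99.53092940624327
[ 295  123   31  160 3510]
[[ 0.74602558 -0.00436662]
 [ 0.62623456  0.01287834]] -8.191944356010923
```

View pics/w2.png

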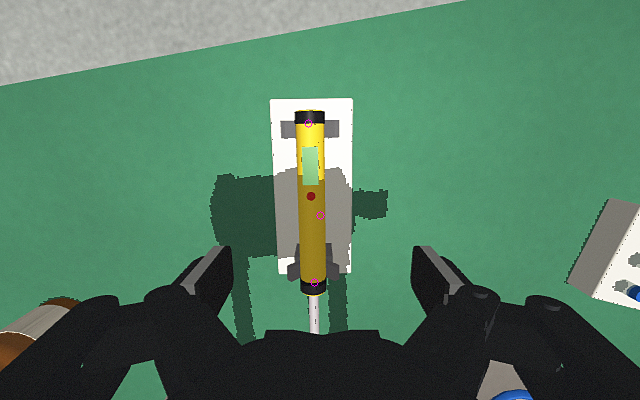

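The wrist close-up shows the probe handle running (310,111)–(314,293) with the notches at both ends. The gripper centre is about 6 mm off to the right, so I'll correct that while descending.

{"method": "play_rows", "body": {"series": [{"fingers": -1,"dx": 0.5,"dy": 6.5,"dz": -10,"turn": 0.02},{"fingers": -1,"dx": 0,"dy": 0,"dz": -25,"turn": 0},{"fingers": -1,"dx": 0,"dy": 0,"dz": -20,"turn": 0},{"fingers": -1,"dx": 0,"dy": 0,"dz": -10,"turn": 0},{"fingers": -1,"dx": 0,"dy": 0,"dz": 0,"turn": 0}]}}

```text
clock: 4.03
position: [0.6845, 0.0021, 0.0759]
ee_rot: [0.01, -0.653, 0.757, -0.016]
contact_force: [0.1, 0.2, 0.1]
width: 0.0856
```

{"method": "play_rows", "body": {"series": [{"fingers": -1,"dx": -4,"dy": 3,"dz": -3,"turn": 0},{"fingers": -1,"dx": -1,"dy": 0.5,"dz": -6,"turn": 0},{"fingers": -1,"dx": 0,"dy": 0,"dz": -7,"turn": 0},{"fingers": -1,"dx": 0,"dy": 0,"dz": -7,"turn": 0},{"fingers": -1,"dx": 0,"dy": 0,"dz": -5,"turn": 0},{"fingers": -1,"dx": 0,"dy": 0,"dz": 0,"turn": 0}]}}

```text
clock: 4.53
position: [0.6825, 0.0056, 0.0515]
ee_rot: [0.014, -0.653, 0.757, -0.02]
contact_force: [-0.3, 0.6, -1.2]
width: 0.0855
```

{"method": "play_rows", "body": {"series": [{"fingers": -1,"dx": -3,"dy": 0,"dz": -4,"turn": 0},{"fingers": -1,"dx": 0,"dy": 0,"dz": -1,"turn": 0},{"fingers": -1,"dx": 0,"dy": 0,"dz": 0,"turn": 0},{"fingers": -1,"dx": 0,"dy": 0,"dz": 0,"turn": 0}]}}

```text
clock: 4.87
position: [0.6794, 0.0056, 0.0458]
ee_rot: [0.014, -0.653, 0.757, -0.02]
contact_force: [0.5, -0.1, -0.5]
width: 0.0851
```

{"method": "play_rows", "body": {"series": [{"fingers": 1,"dx": 0,"dy": 0,"dz": 0,"turn": 0},{"fingers": 1,"dx": 0,"dy": 0,"dz": 0,"turn": 0},{"fingers": 1,"dx": 0,"dy": 0,"dz": 0,"turn": 0},{"fingers": 1,"dx": 0,"dy": 0,"dz": 0,"turn": 0},{"fingers": 1,"dx": 0,"dy": 0,"dz": 0,"turn": 0},{"fingers": 1,"dx": 0,"dy": 0,"dz": 0,"turn": 0},{"fingers": 1,"dx": 0,"dy": 0,"dz": 0,"turn": 0},{"fingers": 1,"dx": 0,"dy": 0,"dz": 0,"turn": 0},{"fingers": 1,"dx": 0,"dy": 0,"dz": 0,"turn": 0},{"fingers": 1,"dx": 0,"dy": 0,"dz": 0,"turn": 0}], "squeeze": 50}}

```text
clock: 5.7
position: [0.6802, 0.0057, 0.0469]
ee_rot: [0.015, -0.653, 0.757, -0.021]
contact_force: [0.1, 0.7, -0.1]
width: 0.0184
```

{"method": "play_rows", "body": {"series": [{"fingers": 1,"dx": 0,"dy": 0,"dz": 5,"turn": 0},{"fingers": 1,"dx": 0,"dy": 0,"dz": 10,"turn": 0},{"fingers": 1,"dx": 0,"dy": 0,"dz": 15,"turn": 0},{"fingers": 1,"dx": 0,"dy": 0,"dz": 20,"turn": 0},{"fingers": 1,"dx": 0,"dy": 0,"dz": 20,"turn": 0},{"fingers": 1,"dx": 0,"dy": 0,"dz": 20,"turn": 0},{"fingers": 1,"dx": 0,"dy": 0,"dz": 10,"turn": 0},{"fingers": 1,"dx": 0,"dy": 0,"dz": 0,"turn": 0}]}}

```text
clock: 6.37
position: [0.6777, 0.0056, 0.1527]
ee_rot: [0.013, -0.653, 0.757, -0.019]
contact_force: [-0.7, 0.6, -1.7]
width: 0.0183
```

```bash
python3 - <<'E'
from h import *
from scipy.spatial.transform import Rotation as R
st=get_state(); q=st['ee_rot']; M=R.from_quat([*q[1:],q[0]]).as_matrix(); print(st['position'],st['width'],M.round(3))
im=get_image('scene'); g=st['position']-.008*M[:,2]
print(proj(im,[g,g-.125*np.array([.989,-.147,0])]))
save(im,'s2.png',(220,160,420,310),4)
E
```

```text
[0.67765362 0.00561761 0.15267564] 0.018271142171159733 [[-0.147 -0.988  0.044]
 [-0.989  0.147 -0.012]
 [ 0.006 -0.045 -0.999]]
[[304.10158823 242.2651098 ]
 [323.92369185 201.78633134]]
```

View pics/s2.png

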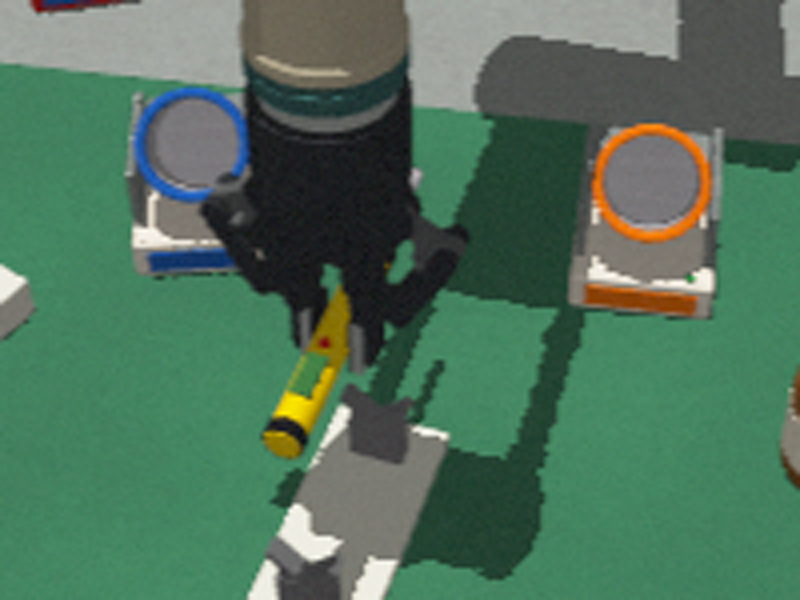

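The probe is held level: the tail is at crop (285,440) and the tip near (416,178), as predicted. Next is the approach in front of the blue cup, turning to line up with the cup's yaw.

{"method": "play_rows", "body": {"series": [{"fingers": 1,"dx": -3,"dy": -10,"dz": 0,"turn": 0.04},{"fingers": 1,"dx": -5,"dy": -18,"dz": 0,"turn": 0.06},{"fingers": 1,"dx": -5,"dy": -18,"dz": 0,"turn": 0.07},{"fingers": 1,"dx": -5,"dy": -18,"dz": 0,"turn": 0.07},{"fingers": 1,"dx": -5,"dy": -18,"dz": 0,"turn": 0.07},{"fingers": 1,"dx": -4,"dy": -14,"dz": 0,"turn": 0.05},{"fingers": 1,"dx": -2,"dy": -7,"dz": 0,"turn": 0.01},{"fingers": 1,"dx": 0,"dy": 0,"dz": 0,"turn": 0},{"fingers": 1,"dx": 0,"dy": 0,"dz": -15,"turn": 0},{"fingers": 1,"dx": 0,"dy": 0,"dz": -18,"turn": 0},{"fingers": 1,"dx": 0,"dy": 0,"dz": -18,"turn": 0},{"fingers": 1,"dx": 0,"dy": 0,"dz": -12,"turn": 0},{"fingers": 1,"dx": 0,"dy": 0,"dz": 0,"turn": 0}]}}

```text
clock: 7.5
position: [0.6391, -0.0972, 0.0725]
ee_rot: [-0.011, 0.787, -0.617, 0.006]
contact_force: [0.3, 0.2, -0.4]
width: 0.0181
```

```bash
cat > tip.py <<'E'
from h import *
import sys
from scipy.spatial.transform import Rotation as R
st=get_state(); q=st['ee_rot']; M=R.from_quat([*q[1:],q[0]]).as_matrix(); g=st['position']-.008*M[:,2]
y=M[:,1]; print(st['position'],'probe yaw',np.degrees(np.arctan2(-y[1],-y[0])),'tool z',M[:,2].round(3))
im=get_image('scene'); t=g+.125*y*[1,1,0]; tt=g+.125*y; print('tip lvl',t,proj(im,[g,t,tt,[.4785,-.135,.092]]).round(1))
save(im,sys.argv[1],(220,150,380,270),5)
E
python3 tip.py s3.png
```

```text
[ 0.63905706 -0.09724237  0.0725456 ] probe yaw 13.762793919851791 tool z [ 0.023  0.011 -1.   ]
tip lvl [ 0.51749879 -0.12705654  0.080543  ] [[264.7 247.7]
 [266.9 209.1]
 [267.  210. ]
 [267.6 194.8]]
```

View pics/s3.png

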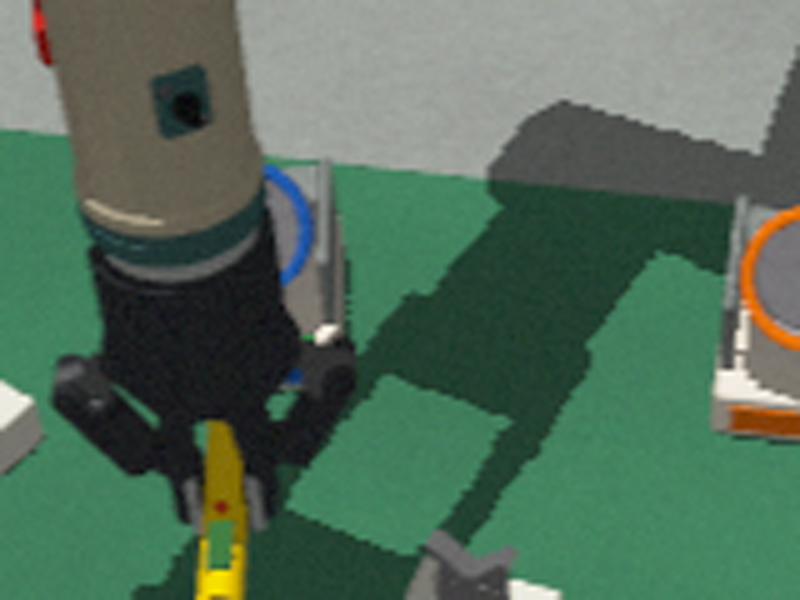

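Scene view: the arm hides the tip, with the tail at crop (220,560) and the collar at (290,230). From the pose, the tip is 40 mm in front of the mouth and on its axis line, so I'll check from the top camera.

```bash
python3 - <<'E'
from h import *
im=get_image('top'); o=im['pixels']=im['pixels'].copy(); p=proj(im,[[.5175,-.127,.083],[.4785,-.135,.092]]); print(p)
for l in ['probe','probe_tip','blue_cup']: print(l,[(round(m['p'],2),np.round(m['xy'])) for m in masks_of(im,l)])
save(im,'t3.png',(320,100,440,220),5)
E
```

```text
[[378.25874175 167.38907235]
 [381.56283386 180.59902063]]
probe [(0.46, array([370., 134.]))]
probe_tip [(0.59, array([370., 139.]))]
blue_cup [(0.85, array([444., 282.])), (0.73, array([385., 192.])), (0.16, array([283., 186.]))]
```

View pics/t3.png

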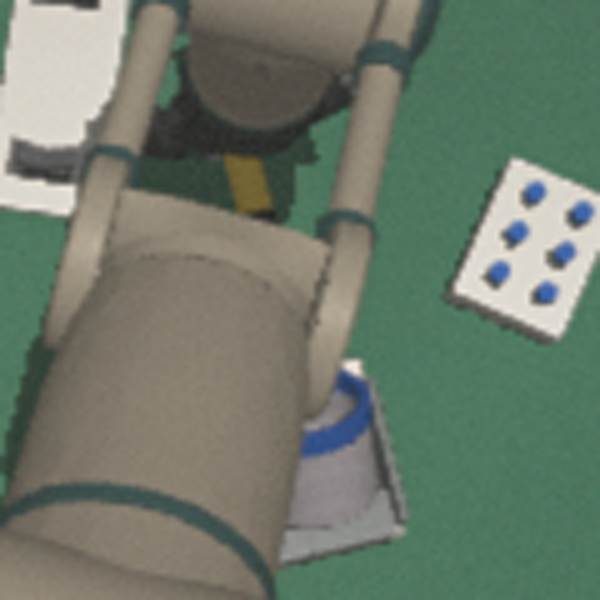

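The top view shows the yellow handle in line with the predicted axis, at crop (250,180), and the blue rim at (340,420). The rack is untouched. Inserting slowly now.

{"method": "play_rows", "body": {"series": [{"fingers": 1,"dx": -6,"dy": -1.3,"dz": 0.5,"turn": 0},{"fingers": 1,"dx": -8,"dy": -1.8,"dz": 0.5,"turn": 0},{"fingers": 1,"dx": -8,"dy": -1.8,"dz": 0,"turn": 0},{"fingers": 1,"dx": -8,"dy": -1.8,"dz": 0,"turn": 0},{"fingers": 1,"dx": -8,"dy": -1.8,"dz": 0,"turn": 0},{"fingers": 1,"dx": 0,"dy": 0,"dz": 0,"turn": 0}]}}

```text
clock: 8.25
position: [0.6014, -0.1079, 0.0822]
ee_rot: [-0.014, 0.787, -0.617, 0.013]
contact_force: [-0.3, -0.2, -0.9]
width: 0.0186
```

{"method": "play_rows", "body": {"series": [{"fingers": 1,"dx": -2,"dy": 0,"dz": -5,"turn": 0},{"fingers": 1,"dx": -6,"dy": -1.3,"dz": -2,"turn": 0},{"fingers": 1,"dx": -6,"dy": -1,"dz": -1.5,"turn": 0},{"fingers": 1,"dx": 0,"dy": 0,"dz": 0,"turn": 0}]}}

```text
clock: 8.58
position: [0.5855, -0.1108, 0.0734]
ee_rot: [-0.014, 0.787, -0.617, 0.013]
contact_force: [0.4, 0.4, -1.6]
width: 0.0186
```

{"method": "play_rows", "body": {"series": [{"fingers": 1,"dx": -5,"dy": -1.2,"dz": 0.5,"turn": 0},{"fingers": 1,"dx": -6,"dy": -1.5,"dz": 0,"turn": 0},{"fingers": 1,"dx": -5,"dy": -1.2,"dz": 0,"turn": 0},{"fingers": 1,"dx": 0,"dy": 0,"dz": 0,"turn": 0}]}}

```text
clock: 8.92
position: [0.5678, -0.115, 0.0733]
ee_rot: [-0.014, 0.787, -0.617, 0.013]
contact_force: [0.2, -0.3, -0.8]
width: 0.0186
```

```bash
python3 tip.py s4.png
```

```text
[ 0.56779196 -0.11495262  0.07329925] probe yaw 13.781167398930991 tool z [ 0.037  0.006 -0.999]
tip lvl [ 0.44617961 -0.1447597   0.08129361] [[265.9 223.9]
 [267.9 189.2]
 [268.1 190.6]
 [267.6 194.8]]
```

Tip depth comes out at about 32 mm of 60, about 14 mm off the axis, with no contact force. Holding.

{"method": "play_rows", "body": {"series": [{"fingers": 1,"dx": 0,"dy": 0,"dz": 0,"turn": 0},{"fingers": 1,"dx": 0,"dy": 0,"dz": 0,"turn": 0},{"fingers": 1,"dx": 0,"dy": 0,"dz": 0,"turn": 0},{"fingers": 1,"dx": 0,"dy": 0,"dz": 0,"turn": 0},{"fingers": 1,"dx": 0,"dy": 0,"dz": 0,"turn": 0},{"fingers": 1,"dx": 0,"dy": 0,"dz": 0,"turn": 0},{"fingers": 1,"dx": 0,"dy": 0,"dz": 0,"turn": 0},{"fingers": 1,"dx": 0,"dy": 0,"dz": 0,"turn": 0},{"fingers": 1,"dx": 0,"dy": 0,"dz": 0,"turn": 0},{"fingers": 1,"dx": 0,"dy": 0,"dz": 0,"turn": 0},{"fingers": 1,"dx": 0,"dy": 0,"dz": 0,"turn": 0},{"fingers": 1,"dx": 0,"dy": 0,"dz": 0,"turn": 0},{"fingers": 1,"dx": 0,"dy": 0,"dz": 0,"turn": 0},{"fingers": 1,"dx": 0,"dy": 0,"dz": 0,"turn": 0},{"fingers": 1,"dx": 0,"dy": 0,"dz": 0,"turn": 0}]}}

```text
clock: 10.22
position: [0.5701, -0.1151, 0.0738]
ee_rot: [-0.015, 0.787, -0.617, 0.014]
contact_force: [0.1, 0.8, -0.5]
width: 0.0181
```

{"method": "play_rows", "body": {"series": [{"fingers": 1,"dx": 5,"dy": 1.1,"dz": 0,"turn": 0},{"fingers": 1,"dx": 8,"dy": 1.8,"dz": 0,"turn": 0},{"fingers": 1,"dx": 8,"dy": 1.8,"dz": 0.5,"turn": 0},{"fingers": 1,"dx": 8,"dy": 1.8,"dz": 0.5,"turn": 0},{"fingers": 1,"dx": 0,"dy": 0,"dz": 1,"turn": 0}]}}

```text
clock: 10.63
position: [0.6027, -0.108, 0.0761]
ee_rot: [-0.015, 0.786, -0.617, 0.015]
contact_force: [0.3, 0.4, -0.9]
width: 0.0184
```

{"method": "play_rows", "body": {"series": [{"fingers": 1,"dx": 9,"dy": 2,"dz": 0.5,"turn": 0},{"fingers": 1,"dx": 12,"dy": 2.6,"dz": 1,"turn": 0},{"fingers": 1,"dx": 14,"dy": 3,"dz": 2,"turn": 0},{"fingers": 1,"dx": 12,"dy": 2.6,"dz": 10,"turn": 0},{"fingers": 1,"dx": 8,"dy": 5,"dz": 20,"turn": 0},{"fingers": 1,"dx": 2,"dy": 10,"dz": 20,"turn": -0.04},{"fingers": 1,"dx": 3,"dy": 18,"dz": 5,"turn": -0.07},{"fingers": 1,"dx": 3,"dy": 18,"dz": 0,"turn": -0.07},{"fingers": 1,"dx": 3,"dy": 18,"dz": 0,"turn": -0.07},{"fingers": 1,"dx": 3,"dy": 18,"dz": 0,"turn": -0.07},{"fingers": 1,"dx": 2,"dy": 12,"dz": 0,"turn": -0.05},{"fingers": 1,"dx": 1,"dy": 5,"dz": 0,"turn": -0.02},{"fingers": 1,"dx": 0,"dy": 0,"dz": 0,"turn": 0}]}}

```text
clock: 11.72
position: [0.6864, 0.0144, 0.137]
ee_rot: [0.014, -0.644, 0.764, -0.018]
contact_force: [-0.4, -0.7, -0.8]
width: 0.0183
```

```bash
python3 tip.py s5.png
```

```text
[0.68641104 0.01444764 0.13696347] probe yaw -9.759005215916826 tool z [ 0.045 -0.008 -0.999]
tip lvl [0.56298982 0.03567953 0.14495524] [[307.8 251.2]
 [328.4 210.3]
 [328.5 212.1]
 [267.6 194.8]]
```

{"method": "play_rows", "body": {"series": [{"fingers": 1,"dx": -4,"dy": -5,"dz": 0,"turn": 0.023},{"fingers": 1,"dx": -2,"dy": -4,"dz": -10,"turn": 0},{"fingers": 1,"dx": 0,"dy": 0,"dz": -15,"turn": 0},{"fingers": 1,"dx": 0,"dy": 0,"dz": -15,"turn": 0},{"fingers": 1,"dx": 0,"dy": 0,"dz": -8,"turn": 0},{"fingers": 1,"dx": 0,"dy": 0,"dz": 0,"turn": 0}]}}

```text
clock: 12.27
position: [0.6809, 0.0014, 0.0856]
ee_rot: [0.014, -0.653, 0.757, -0.018]
contact_force: [1.3, -0.2, -1.6]
width: 0.0182
```

```bash
python3 tip.py s6.png
```

```text
[0.68085147 0.00141661 0.08562301] probe yaw -8.396172346909811 tool z [ 0.046 -0.009 -0.999]
tip lvl [0.55695931 0.01972274 0.09361424] [[303.5 264.1]
 [322.4 223.5]
 [322.5 225.3]
 [267.6 194.8]]
```

Yaw and tilt match the pick-up. Correcting y by +4 mm while lowering gently.

{"method": "play_rows", "body": {"series": [{"fingers": 1,"dx": 0,"dy": 4.3,"dz": 0,"turn": 0},{"fingers": 1,"dx": -1,"dy": 0,"dz": -6,"turn": 0},{"fingers": 1,"dx": -1,"dy": 0,"dz": -6,"turn": 0},{"fingers": 1,"dx": 0,"dy": 0,"dz": -4,"turn": 0},{"fingers": 1,"dx": 0,"dy": 0,"dz": 0,"turn": 0},{"fingers": 1,"dx": 0,"dy": 0,"dz": 0,"turn": 0}]}}

```text
clock: 12.82
position: [0.6806, 0.0054, 0.0708]
ee_rot: [0.016, -0.653, 0.757, -0.02]
contact_force: [0.0, 0.2, -0.7]
width: 0.0183
```

{"method": "play_rows", "body": {"series": [{"fingers": 1,"dx": -0.5,"dy": 0,"dz": -6,"turn": 0},{"fingers": 1,"dx": -0.5,"dy": 0,"dz": -6,"turn": 0},{"fingers": 1,"dx": 0,"dy": 0,"dz": -3,"turn": 0},{"fingers": 1,"dx": 0,"dy": 0,"dz": 0,"turn": 0},{"fingers": 1,"dx": 0,"dy": 0,"dz": 0,"turn": 0}]}}

```text
clock: 13.23
position: [0.6797, 0.0055, 0.0547]
ee_rot: [0.016, -0.653, 0.757, -0.021]
contact_force: [-0.8, 0.0, -1.3]
width: 0.0184
```

{"method": "play_rows", "body": {"series": [{"fingers": 1,"dx": 0,"dy": 0,"dz": -3,"turn": 0},{"fingers": 1,"dx": 0,"dy": 0,"dz": -2.5,"turn": 0},{"fingers": 1,"dx": 0,"dy": 0,"dz": -1,"turn": 0},{"fingers": 1,"dx": 0,"dy": 0,"dz": 0,"turn": 0},{"fingers": 1,"dx": 0,"dy": 0,"dz": 0,"turn": 0}]}}

```text
clock: 13.65
position: [0.68, 0.0055, 0.0476]
ee_rot: [0.016, -0.653, 0.757, -0.021]
contact_force: [-0.0, -0.7, -0.7]
width: 0.0185
```

{"method": "play_rows", "body": {"series": [{"fingers": 1,"dx": 0,"dy": 0,"dz": -1,"turn": 0},{"fingers": 1,"dx": 0,"dy": 0,"dz": 0,"turn": 0},{"fingers": 1,"dx": 0,"dy": 0,"dz": 0,"turn": 0}]}}

```text
clock: 13.9
position: [0.6804, 0.0057, 0.0472]
ee_rot: [0.017, -0.653, 0.757, -0.021]
contact_force: [0.3, -0.7, -1.6]
width: 0.0187
```

{"method": "play_rows", "body": {"series": [{"fingers": 0.5,"dx": 0,"dy": 0,"dz": 0,"turn": 0},{"fingers": 0.4,"dx": 0,"dy": 0,"dz": 0,"turn": 0},{"fingers": 0.3,"dx": 0,"dy": 0,"dz": 0,"turn": 0},{"fingers": 0.1,"dx": 0,"dy": 0,"dz": 0,"turn": 0},{"fingers": -0.3,"dx": 0,"dy": 0,"dz": 0,"turn": 0},{"fingers": -1,"dx": 0,"dy": 0,"dz": 0,"turn": 0},{"fingers": -1,"dx": 0,"dy": 0,"dz": 0,"turn": 0},{"fingers": -1,"dx": 0,"dy": 0,"dz": 0,"turn": 0},{"fingers": -1,"dx": 0,"dy": 0,"dz": 0,"turn": 0},{"fingers": -1,"dx": 0,"dy": 0,"dz": 0,"turn": 0}]}}

```text
clock: 14.73
position: [0.6815, 0.0053, 0.0485]
ee_rot: [0.018, -0.653, 0.757, -0.022]
contact_force: [0.1, -0.2, -0.0]
width: 0.0852
```

{"method": "play_rows", "body": {"series": [{"fingers": -1,"dx": 0,"dy": 0,"dz": 5,"turn": 0},{"fingers": -1,"dx": 0,"dy": 0,"dz": 10,"turn": 0},{"fingers": -1,"dx": 0,"dy": 0,"dz": 20,"turn": 0},{"fingers": -1,"dx": 0,"dy": 0,"dz": 25,"turn": 0},{"fingers": -1,"dx": 0,"dy": 0,"dz": 25,"turn": 0},{"fingers": -1,"dx": 0,"dy": 0,"dz": 20,"turn": 0},{"fingers": -1,"dx": 0,"dy": 0,"dz": 0,"turn": 0}]}}

```text
clock: 15.32
position: [0.6798, 0.0054, 0.1601]
ee_rot: [0.017, -0.653, 0.757, -0.021]
contact_force: [0.6, -0.2, 0.6]
width: 0.0854
```

```bash
python3 - <<'E'
from h import *
st=get_state(); im=get_image('wrist'); save(im,'w3.png')
hsv=cv2.cvtColor(im['pixels'],cv2.COLOR_RGB2HSV)
y=((hsv[...,0]>20)&(hsv[...,0]<33)&(hsv[...,1]>150)&(hsv[...,2]>120)).astype(np.uint8)
n,l,s,c=cv2.connectedComponentsWithStats(y); k=1+s[1:,4].argmax()
b=cv2.boxPoints(cv2.minAreaRect(np.argwhere(l==k)[:,::-1].astype(np.float32))); b=b[np.argsort(b[:,1])]
P=onz(im,[b[:2].mean(0),b[2:].mean(0)],.055,st)[:,:2]; d=P[0]-P[1]; print(P,P.mean(0),np.degrees(np.arctan2(d[1],d[0])),np.linalg.norm(d),st['position'])
t=get_image('top')
for l in ['jar_mid','rack_mid']: print(l,[(round(m['p'],2),np.round(m['xy'])) for m in masks_of(t,l)])
E
```

```text
[[ 0.74636318 -0.00481499]
 [ 0.62738234  0.01297747]] [0.68687276 0.00408124] -8.505019451937923 0.12030382222180687 [0.67979953 0.00544967 0.16006862]
jar_mid [(0.95, array([245., 146.]))]
rack_mid [(0.8, array([428., 148.]))]
```

View pics/w3.png

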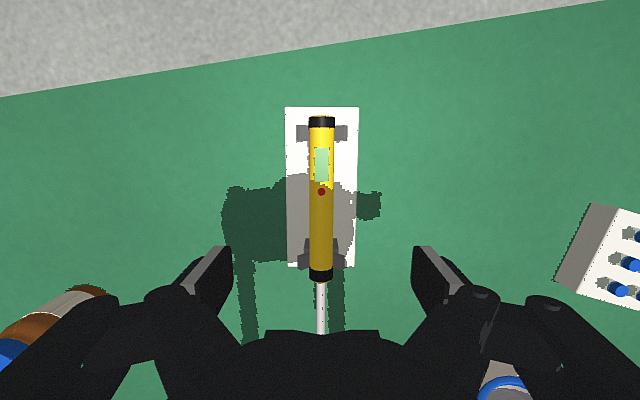

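The probe lies in both notches, handle (321,117)–(320,281), with the tip towards the robot and the display facing up. It is within 1 mm of where it started, and the jar and rack have not moved.

```bash
python3 -c "
from rig import *
print(sign_off())"
```

```text
the job is handed in; nothing more can be done
None
```

The dry zero check is done and handed in, in about 15 s of robot time. I picked the probe up by its handle and dipped the tip about 32 mm into the 60 mm deep blue cup in the white stand. I held it there for about 1.3 s, laid it back in both notches, let go and backed off.

**Last checks:**
- **Probe:** the handle's centre came back within 1 mm of where it started, and its direction within about 0.3°. The tip points the same way and the display still faces up.
- **Jar and rack:** the network finds them within 3 px of where they were, and the pictures show no disturbance.
- **Forces:** the readings between moves stayed below about 2 N.

**Not confirmed by camera:** the arm hid the tip while it was in the cup. The 32 mm depth comes from the arm's position and the measured cup, not from a direct view. The force readings showed no contact there.

**Small disagreements:** the top and wrist cameras put the cup's mouth about 6 mm apart, so I used a value in between. The tool also picked up about 2–3° of tilt, mostly while descending; I put the probe back at nearly the same tilt as at pick-up.

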